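# Rack the scraper, free the sagging cage bolt and hold the gate open

## Robot

A 6-joint arm with a two-finger parallel gripper is mounted at the origin on the work surface. World frame = base frame: x ahead of the robot, y to its left, z up, the work surface at z = 0. Lengths are in m, angles in rad, forces in N, time in s.
With the tool pointing down it reaches from about 0.25 to 0.85 m from the base axis. Payload 12.5 kg.
Tool frame: the origin (TCP) lies midway between the tips of the shut fingers; the grasp point (between the pads) lies 19 mm behind it; z points along the fingers, y is the line along which they close (so a half turn about z gives the same grasp; the last joint's range is limited). The gripper opens to 93 mm and grips with 3 to 60 N. Pads are 15 mm wide; open, the fingers measure 128 mm over their backs; the gripper's body (75 mm by 188 mm) begins 65 mm behind the grasp point.
Start: joints at [-1.326, 0.351, 1.652, -0, 1.139, -0.085], TCP at [0.178, -0.52, 0.219] pointing down, gripper open.
Joint ranges: [-2.75, 2.75], [-0.79, 2.1], [0.01, 2.65], [-1.57, 4.71], [0.07, 3.14], [-2.87, 2.87]. Speed limits (rad/s): [2.22, 2.22, 2.79, 3.14, 3.14, 3.14].

## Interface

Orientations are given as a rotation vector (axis times angle).
In Python, from station import env gives the robot as it stands. The module is installed in compiled form; this text tells all that it offers.
- The arm moves only by the tool send_rows, never from a script. Its argument "commands" is a list of rows, each an object with "slide": the shift along the tool's x, y, z in mm, a list of three; "roll": the turn about the tool's z in rad; "fingers": the opening, from 0 (shut) to 1 (fully open). In form: [{"slide": [dx, dy, dz], "roll": roll, "fingers": fingers}, ...]. A call has 1 to 12 rows; each row is the pose to reach, as a shift and turn from the pose commanded when the call began, along the tool's axes at that moment; what a row does not reach only later rows make up. A row lasts 1/12 s, in which the tool goes at most 41.7 mm and 7.16 degrees, less where a joint would pass 70% of its speed; a pose out of reach is approached as far as the arm can. A call with a gripper value outside its range is refused whole. The fingers move at their own pace and stop on an object; "force" is the grip in N (left out, the last holds). Time passes only in rows, so rows that repeat a pose let the fingers close. It gives the time, the measured TCP pose, the force, the opening and the grip force at its end, in the units of the state.
- env.get_obs(): the state, without advancing time (a new reading comes with each control period).
- env.read_camera(name): name is "side" or "top" or "wrist"; returns the picture (384x512x3 uint8, blue, green, red); there is no depth.
- env.camera_info(name): a dict with "K" (3x3 intrinsics, pixels), "view" (4x4, takes a point from world to camera coordinates). Camera axes: x right, y down, z forward; pixel columns grow to the right and rows downward; lengths in m; the calibration is good to about 2 mm. A picture is of the moment at which its call begins: read the wrist's pose just before it. camera_info takes no time and is no camera call; for the wrist camera it gives the pose at the moment of the call.
- env.sign_off(): hands the job in; it is judged then, once.
Trained networks look in the newest picture that a camera, given by its name, has taken for a name from the list of things; names that differ only in an ending like _2 or _b are one class to them, and where a whole thing is asked for, a point or a joint stands for the part that bears it (a point fixed in the world has none). Each returns a list of dicts, best first, with "score" (0 to 1); they miss things now and then, are a little off and sometimes report something else, mostly with a low value. They report only what shows in the picture. A call takes as long as a camera call. They do not tell look-alikes from the thing itself.
- env.search_frame(query, camera): "location" ([x, y, z] in m, in world coordinates, good to about 4 mm: the middle of the surface that is visible of it).
The state is a dict: "time_s": time; "q": joint angles; "joint_velocities": joint speeds; "joint_efforts": joint torques, N m; "position": TCP position; "orientation": TCP orientation; "contact_force": force on the tool from outside, world axes, zero at the start; "wrist_torque": the same for the moment, N m; "gripper_width": finger opening in m; "gripper_force": force on a finger pad.
Only numpy, scipy, OpenCV 4.12 (cv2) and the standard library are available. Lean on these libraries where they do the work, as an engineer would, in place of code of your own. Each camera call takes 0.05 s, during which the arm holds its last target. There are 200 camera calls.

## Task

The scraper lying in front of the little cage's gate is in the way of its swing: first slide it blade-first, fully home, into the slot of the flat steel rack and let go of it. Then unbolt the gate: the bolt sags and its nose is caught behind the bent keeper, so lift it by its ball knob while you pull it back out of the keeper, without wrenching it. Swing the gate about 15 cm open at its free edge and finish still gripping the ball knob to hold it there (it is sprung and would fall shut), leaving everything else on the bench where it is.

Things in the scene. Friction and masses are not known exactly. Their poses are not given: they have to be found in the camera images.
- scraper: Flat scraper lying on the bench in front of the gate, 200 mm long, 0.22 kg. Wooden handle 110 long x 28 wide x 26 high; steel blade 90 long x 60 wide x 4 thick, its underside flush with the handle's underside. Origin: under the middle of the handle, at its underside; x runs from handle to blade, z up. The handle spans x -55 to 55, the blade x 55 to 145.
- shoulder (a point): Point on the scraper where the blade leaves the handle: 55 mm ahead of the scraper's origin along x, 2 mm above its underside.
- rack: Flat bare-steel holder fixed to the bench, 105 deep x 93 wide x 40 high, with one letterbox slot for the blade. Origin: on the bench under the middle of the slot's mouth; x points into the slot, z up. In front of the mouth a tongue 18 wide, 75 long, its top 15 above the bench, level with the slot's floor, carries the handle.
- slot_mouth (a point): Middle of the slot's lower edge at the mouth, 15 mm above the bench. The slot is 69 wide, 13 high (15 to 28 above the bench) and 100 deep, closed at the back. Home: the scraper's x along the rack's x, its shoulder at the mouth (up to 15 mm short is enough).
- cage: Low open-topped grey mesh cage fixed to the bench, 370 wide, 240 deep; its gate, 300 wide, 185 high, is on the robot's side and swings out towards -x. Origin: on the bench under the free edge of the closed gate; x points into the cage, away from the robot, y along the closed gate from hinge to keeper post (y 6 to 46, 210 high). The bolt lies at x -26.
- gate_hinge (a point): Point on the bench under the gate's vertical hinge axis, at (0, -300 mm, 0) in the cage's frame.
- gate (a joint): Gate angle, rad: 0 closed, growing as it swings towards the robot (counter-clockwise from above), to 1.3. A weak spring always pulls it shut (about 4 N at the knob when 0.5 rad open). 0.5 rad is 15 cm at the free edge.
- keeper: Bent steel keeper on the post, open at the top. Its lip stands across the bolt's way at y 20 mm of the cage's frame, leaning away from the gate, top 146 mm above the bench. A front cheek (16 mm in front of the bolt's axis, 140 to 200 mm high) stops the gate from opening while the bolt is inside. Origin: same as the cage's.
- bolt: Barrel bolt, a 12 mm steel rod along the gate's front near its top, 0.3 kg. Origin: at its rear pivot, 180 mm above the bench; y runs along the rod to its front end at 195 mm, where a nose 10 mm thick hangs down 26 mm. Black ball knob: 28 mm diameter, on a 10 mm stem, centre 90 mm along the rod and 55 mm above its axis (222 mm above the bench at the start).
- knob_center (a point): Centre of the ball knob (28 mm diameter), the place to grip from above; the gate's top is about 37 mm below it.
- bolt_nose (a point): Lower end of the bolt's nose: about 127 mm above the bench while the bolt sags, some 19 mm below the top of the keeper's lip and behind it (on the far side from the gate).
- draw (a joint): How far the bolt is pulled back along the gate towards the hinge, m: 0 fully shot, 0.075 fully back; stays where left, friction about 2 N. Starts at 0.002 to 0.008; beyond about 0.013 the sagging nose meets the lip. The front end is out of the keeper past 0.048.
- lift (a joint): How far the bolt is tilted up about its rear pivot, rad: 0 sagging (0.14 rad nose-down), 0.22 highest; it drops by its weight (about 4 N at the knob). The nose clears the lip above about 0.11, with the knob raised 10 mm; 15 mm (0.17) is comfortable, and also carries the knob 9 mm towards the hinge unless the bolt slides in.
- rod_box: Bystander: cardboard electrode box 120 x 80 x 45 mm, beside the rack. Origin under its middle.
- flat_bar: Bystander: steel flat bar 150 x 30 x 8 mm beside the keeper post. Origin under its middle.
- tube_end: Bystander: square aluminium tube offcut 130 x 40 x 40 mm, at the back left. Origin under its middle.
- hammer: Bystander: hammer at the right. Origin on its underside.
- wire_brush: Bystander: wire brush at the left. Origin on its underside.
- spray_can: Bystander: aluminium spray can, 64 mm diameter, 190 mm tall, at the left. Origin under its middle.
Not all that is in view belongs to the job. What is shaped like the scraper but red or turquoise is not meant. What is shaped like the rack but purple is not meant.

How it is judged:
On the way, in this order (a step that is already met when the one before it is completed fails the run):
1. the scraper's blade is fully home in the rack's slot and the scraper is let go (x of shoulder in the frame of rack above -0.015 m and y of shoulder in the frame of rack between -0.01 and 0.01 m and z of shoulder in the frame of rack between 0.012 and 0.027 m and angle between the x axis of scraper and the x axis of rack, either way round below 0.15 rad and contact force between the fingers and scraper below 0.1 N), for 0.3 s.
2. the bolt is drawn back out of the keeper (value of joint draw above 0.048 m), for 0.1 s.
At the end, for the whole second after the job is handed in: The scraper lies in the rack's slot, released, its shoulder at most 15 mm short of the mouth and within 10 mm of its middle; the gate stands still at 0.35 to 0.75 rad (10 to 22 cm at its free edge) while the fingers grip the bolt's knob (all of step 1 and value of joint gate between 0.35 and 0.75 rad and velocity of joint gate between -0.05 and 0.05 rad/s and contact force between the fingers and bolt above 1 N); the arm keeps its last pose, push and grip.
It fails at once if the bolt is wrenched against the keeper (over 60 N) (contact force between bolt and keeper above 60 N).
It fails at once if a bystander is shifted by more than 30 mm (distance of any of rod_box, flat_bar, tube_end, hammer, wire_brush, spray_can from where it was at the start of the episode above 0.03 m).
It also fails if it takes over 64 s, if anything falls off the work surface, if the arm or the gripper's body presses on something with over 40 N, if the wrist force passes 120 N, or if a joint passes its speed limit or range.

## Working session

There is one attempt and no reset: what is moved stays moved. The work goes in short steps, Python scripts to look and compute and a tool call to move; the robot and the scene stay as the last step left them, time stands still between calls to the robot, and variables do not carry over. Pictures are saved under pics/ and viewed, at most 10 in all, crops included, and the job is handed in when it is done.

Besides the shell and the picture viewer there is one more tool, called after "Call:" as a command line: name --argument value ..., lists and objects as JSON in quotes. send_rows: Moves the arm, as the interface text tells. Its arguments: {"type":"object","properties":{"commands":{"type":"array"},"force":{"type":"number"}},"required":["commands"]}

```bash
mkdir -p pics; cat > h.py <<'E'
import numpy as np, cv2
from station import env
from scipy.spatial.transform import Rotation as R
def snap(c,n):
    p=env.read_camera(c); cv2.imwrite('pics/%s.png'%n,p); return p
def px(c,pts):
    i=env.camera_info(c); P=np.c_[np.atleast_2d(pts),np.ones(len(np.atleast_2d(pts)))]@np.array(i['view']).T
    u=P[:,:3]@np.array(i['K']).T; return u[:,:2]/u[:,2:]
def ray(c,uv,z):
    i=env.camera_info(c); V=np.array(i['view']); Rm=V[:3,:3]; o=-Rm.T@V[:3,3]
    out=[]
    for p in np.atleast_2d(uv):
        d=Rm.T@np.linalg.inv(i['K'])@np.r_[p,1]; out.append(o+d*(z-o[2])/d[2])
    return np.array(out)
def tool(p):  # world target TCP -> tool-axis shift mm
    s=env.get_obs(); return R.from_rotvec(s['orientation']).inv().apply(np.array(p)-s['position'])*1000
E
python3 - <<'E'
from h import *
np.set_printoptions(precision=3,suppress=True)
a=snap('top','top0'); b=snap('side','side0')
for c in('top','side'):
  for q in('scraper','rack','knob_center','cage','keeper','bolt','rod_box','flat_bar','hammer'):
    for d in env.search_frame(q,c)[:4]: print(c,q,round(d['score'],2),np.array(d['location']),px(c,d['location'])[0])
s=env.get_obs();print(s['time_s'],s['position'],s['orientation'],s['contact_force'])
print(R.from_rotvec(s['orientation']).as_matrix())
E
```

```text
top scraper 0.93 [ 0.479 -0.1    0.001] [304.064 202.309]
top scraper 0.79 [ 0.35  -0.241  0.008] [345.547 238.916]
top scraper 0.62 [0.352 0.055 0.006] [259.811 238.422]
top rack 0.97 [0.627 0.383 0.045] [165.852 158.893]
top knob_center 0.77 [ 0.608 -0.121  0.175] [313.465 154.158]
top knob_center 0.59 [0.409 0.456 0.018] [144.153 222.004]
top cage 0.66 [ 0.744 -0.223  0.157] [343.437 115.248]
top keeper 0.43 [ 0.59  -0.034  0.172] [286.159 160.06 ]
top keeper 0.15 [ 0.601 -0.125  0.179] [314.903 155.953]
top bolt 0.76 [ 0.603 -0.119  0.176] [312.922 155.666]
top rod_box 0.64 [0.527 0.514 0.163] [115.199 180.173]
top flat_bar 0.75 [ 0.743 -0.221  0.153] [342.774 115.86 ]
top flat_bar 0.61 [0.728 0.023 0.009] [268.882 133.664]
top hammer 0.68 [ 0.447 -0.528  0.021] [428.839 210.332]
side scraper 0.83 [0.358 0.064 0.008] [231.286 201.506]
side scraper 0.75 [ 0.475 -0.107  0.007] [265.535 225.237]
side scraper 0.69 [ 0.314 -0.274  0.005] [227.975 261.474]
side rack 0.88 [0.628 0.364 0.038] [281.423 152.445]
side rack 0.62 [0.272 0.26  0.039] [207.506 171.36 ]
side rack 0.49 [ 0.742 -0.258  0.123] [347.512 219.818]
side knob_center 0.69 [ 0.605 -0.127  0.185] [301.503 187.777]
side cage 0.75 [ 0.743 -0.26   0.122] [347.803 220.332]
side keeper 0.52 [ 0.473 -0.106  0.009] [265.019 224.757]
side keeper 0.51 [ 0.609 -0.129  0.185] [302.789 188.127]
side bolt 0.59 [ 0.606 -0.132  0.181] [302.099 189.322]
side rod_box 0.91 [0.581 0.191 0.047] [278.415 171.849]
side rod_box 0.47 [0.757 0.018 0.006] [327.256 198.63 ]
side flat_bar 0.53 [0.754 0.017 0.005] [326.656 199.006]
side hammer 0.62 [ 0.53  -0.535  0.02 ] [305.697 310.785]
1.0 [ 0.178 -0.52   0.219] [-3.099 -0.516  0.   ] [ 0.133  0.646 -0.252]
[[ 0.946  0.324 -0.   ]
 [ 0.324 -0.946  0.   ]
 [-0.    -0.    -1.   ]]
```

View pics/top0.png

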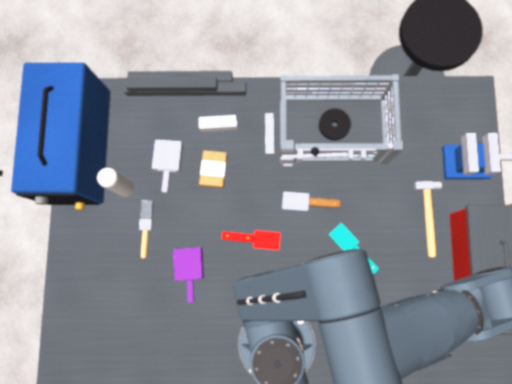

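View pics/side0.png

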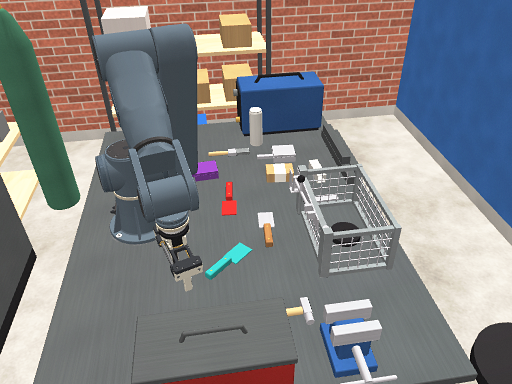

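The top view shows three scraper look-alikes: wooden handle with a steel blade at (310,201), red at (250,239) and turquoise at (352,248). The wooden one matches the description. There are two racks: bare steel at (167,157) and purple at (188,263), so I choose the steel one. The cage gate is at (340,155) and its knob at (315,152). I'll check the choices in one close crop.

```bash
python3 - <<'E'
from h import *
np.set_printoptions(precision=3,suppress=True)
a=cv2.imread('pics/top0.png')
c1=cv2.resize(a[130:220,270:360],(450,450),interpolation=cv2.INTER_CUBIC)
c2=cv2.resize(a[125:205,140:190],(281,450),interpolation=cv2.INTER_CUBIC)
cv2.imwrite('pics/crop1.png',np.hstack([c1,c2]))
h=cv2.cvtColor(a,cv2.COLOR_BGR2HSV)
m=(cv2.inRange(h,(5,120,80),(18,255,255)));m[:190]=0;m[215:]=0;m[:,:300]=0;m[:,350:]=0
w=cv2.inRange(h,(0,0,140),(180,60,255))
def rect(m):
    n=np.argwhere(m)[:,::-1].astype(np.float32);return cv2.minAreaRect(n),len(n)
print('handle',rect(m),ray('top',[rect(m)[0][0]],.026))
b=w.copy();b[:190]=0;b[213:]=0;b[:,:280]=0;b[:,312:]=0
print('blade',rect(b),ray('top',[rect(b)[0][0]],.004))
b=w.copy();b[:135]=0;b[172:]=0;b[:,:148]=0;b[:,186:]=0
print('rack',rect(b),ray('top',[rect(b)[0][0]],.04))
b=w.copy();b[:174]=0;b[194:]=0;b[:,:155]=0;b[:,175:]=0
print('tongue',rect(b),ray('top',[rect(b)[0][0]],.015))
E
```

```text
handle (((324.5088195800781, 202.38528442382812), (29.451457977294922, 7.746346950531006), 4.39870548248291), 229) [[ 0.475 -0.169  0.026]]
blade (((295.08233642578125, 200.92941284179688), (28.99127769470215, 20.554664611816406), 4.39870548248291), 579) [[ 0.483 -0.069  0.004]]
rack (((165.85147094726562, 154.98513793945312), (29.154592514038086, 33.63225555419922), 5.710593223571777), 948) [[0.642 0.384 0.04 ]]
tongue (((164.46951293945312, 183.27439880371094), (8.282365798950195, 19.43595314025879), 6.34019136428833), 161) [[0.546 0.391 0.015]]
```

View pics/crop1.png

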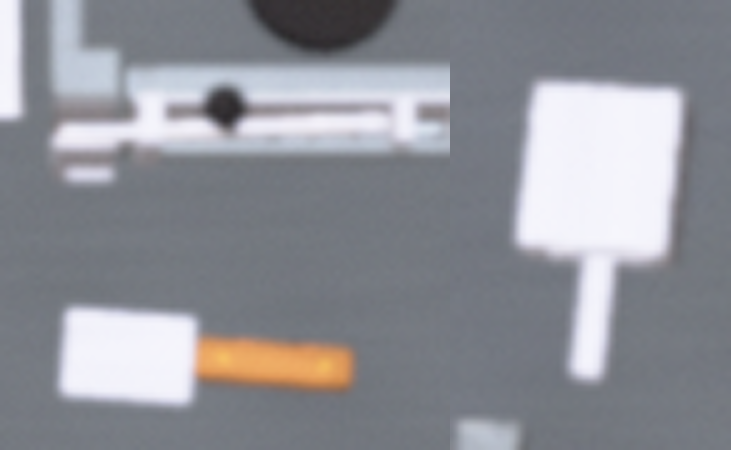

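The crop confirms the wooden-handled scraper with its blade towards +y, and the bare steel rack with its mouth and tongue facing -x. The spray can stands near the rack, so I'll measure how much clearance it leaves.

```bash
python3 - <<'E'
from h import *
np.set_printoptions(precision=3,suppress=True)
a=snap('top','t1');b=snap('side','s1')
for c in('top','side'):
  for q in('spray_can','rod_box','wire_brush','slot_mouth'):
    for d in env.search_frame(q,c)[:2]: print(c,q,round(d['score'],2),np.array(d['location']),px(c,d['location'])[0])
for zz in (0,.19):print(zz,px('top',[[.527,.50,zz],[.527,.52,zz]]).tolist(),px('side',[[.527,.50,zz],[.527,.52,zz]]).tolist())
cv2.imwrite('pics/crop2.png',np.hstack([cv2.resize(a[150:210,80:180],(500,300),interpolation=cv2.INTER_CUBIC),cv2.resize(b[95:155,235:285],(250,300),interpolation=cv2.INTER_CUBIC)]))
print(px('wrist',[env.get_obs()['position']]), tool([.478,-.165,.15]))
i=env.camera_info('wrist');V=np.array(i['view']);print(-V[:3,:3].T@V[:3,3])
E
```

```text
top spray_can 0.83 [0.527 0.517 0.166] [114.104 180.009]
top rod_box 0.96 [0.592 0.218 0.042] [212.913 168.513]
top wire_brush 0.56 [0.406 0.454 0.016] [144.826 222.656]
top slot_mouth 0.79 [0.626 0.387 0.042] [164.675 159.301]
top slot_mouth 0.72 [0.258 0.294 0.039] [188.449 265.949]
side spray_can 0.57 [0.525 0.512 0.112] [255.28  125.961]
side rod_box 0.88 [0.581 0.193 0.048] [278.442 171.339]
side wire_brush 0.68 [0.4   0.445 0.016] [232.194 151.978]
side wire_brush 0.51 [ 0.604 -0.132  0.183] [301.618 188.968]
side slot_mouth 0.98 [0.627 0.364 0.04 ] [281.322 152.121]
side slot_mouth 0.74 [0.273 0.261 0.044] [207.51  170.276]
0 [[134.71100223652624, 189.34364433674594], [129.1026957135883, 189.35823198695823]] [[256.41478533502055, 146.79959057191297], [255.84749088259457, 144.81249117074387]]
0.19 [[116.76650093640302, 178.60431086958903], [110.44214844272695, 178.62277490444268]] [[255.66672638097234, 112.42539202202116], [255.0751740972001, 110.59947010933294]]
[[252.91  232.068]] [ 398.773 -239.103   68.639]
[ 0.249 -0.497  0.386]
```

View pics/crop2.png

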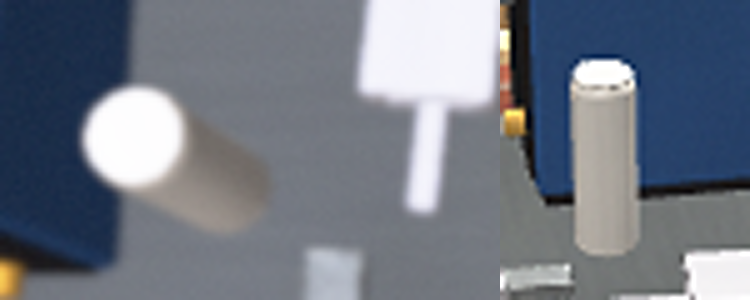

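The spray can's top is centred at about (107,177), which puts it at y≈0.53. Its near edge is at y≈0.50, so the gripper body clears it by about 13 mm. Next I move above the scraper handle.

Call:
send_rows --commands '[{"slide":[399,-239,69],"roll":-1.162,"fingers":0.8},{"slide":[399,-239,69],"roll":-1.162,"fingers":0.8},{"slide":[399,-239,69],"roll":-1.162,"fingers":0.8},{"slide":[399,-239,69],"roll":-1.162,"fingers":0.8},{"slide":[399,-239,69],"roll":-1.162,"fingers":0.8},{"slide":[399,-239,69],"roll":-1.162,"fingers":0.8},{"slide":[399,-239,69],"roll":-1.162,"fingers":0.8},{"slide":[399,-239,69],"roll":-1.162,"fingers":0.8},{"slide":[399,-239,69],"roll":-1.162,"fingers":0.8},{"slide":[399,-239,69],"roll":-1.162,"fingers":0.8},{"slide":[399,-239,69],"roll":-1.162,"fingers":0.8},{"slide":[399,-239,69],"roll":-1.162,"fingers":0.8}]'

```text
time_s: 2.5
position: [0.4804, -0.1613, 0.149]
orientation: [-2.304, -2.135, -0.001]
contact_force: [0.0, -0.3, -0.0]
gripper_width: 0.0744
gripper_force: 0.0
```

```bash
cat > loc.py <<'E'
from h import *
np.set_printoptions(precision=4,suppress=True)
a=snap('wrist','w1')
h=cv2.cvtColor(a,cv2.COLOR_BGR2HSV)
m=cv2.inRange(h,(5,110,60),(20,255,255))
n,l,st,ce=cv2.connectedComponentsWithStats(m);k=1+st[1:,4].argmax()
p=np.argwhere(l==k)[:,::-1].astype(np.float32);print(st[k])
box=cv2.boxPoints(cv2.minAreaRect(p));W=ray('wrist',box,.026)
print('handle box px',box.tolist());print(W,W.mean(0))
for d in env.search_frame('shoulder','wrist')[:2]:print(d['score'],np.array(d['location']))
s=env.get_obs();print(s['time_s'],s['position'],s['contact_force'],s['gripper_width']);Rm=R.from_rotvec(s['orientation']).as_matrix();print('yaw',np.degrees(np.arctan2(Rm[1,0],Rm[0,0])))
E
python3 loc.py
```

```text
[ 238  138   25   96 2317]
handle box px [[238.0, 138.0], [262.0, 138.0], [262.0, 233.0], [238.0, 233.0]]
[[ 0.4691 -0.1128  0.026 ]
 [ 0.4937 -0.1147  0.026 ]
 [ 0.4866 -0.2204  0.026 ]
 [ 0.4595 -0.2184  0.026 ]] [ 0.4772 -0.1666  0.026 ]
0.7 [0.3466 0.0117 0.0085]
0.58 [ 0.48   -0.0847  0.0044]
2.6 [ 0.479  -0.1635  0.1492] [-0.208  -0.4193 -0.2763] 0.07441313211136719
yaw 85.66043139329187
```

View pics/w1.png

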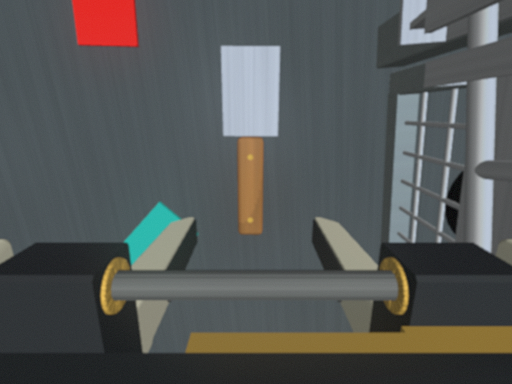

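The wrist view shows the wooden scraper squarely between the fingers: handle (238–262, 138–233), blade above it. I descend and grip.

Call:
send_rows --commands '[{"slide":[-3,-2,40],"roll":0,"fingers":0.6},{"slide":[-3,-2,80],"roll":0,"fingers":0.6},{"slide":[-3,-2,115],"roll":0,"fingers":0.6},{"slide":[-3,-2,136],"roll":0,"fingers":0.6},{"slide":[-3,-2,143],"roll":0,"fingers":0.6},{"slide":[-3,-2,143],"roll":0,"fingers":0.4},{"slide":[-3,-2,143],"roll":0,"fingers":0.2},{"slide":[-3,-2,143],"roll":0,"fingers":0.1},{"slide":[-3,-2,143],"roll":0,"fingers":0.1},{"slide":[-3,-2,143],"roll":0,"fingers":0.1},{"slide":[-3,-2,143],"roll":0,"fingers":0.1},{"slide":[-3,-2,143],"roll":0,"fingers":0.1}]' --force 40

```text
time_s: 3.6
position: [0.4765, -0.1682, 0.0079]
orientation: [2.306, 2.132, 0.001]
contact_force: [-2.4, -0.3, 9.8]
gripper_width: 0.0281
gripper_force: 40.0
```

Call:
send_rows --commands '[{"slide":[0,0,-20],"roll":0,"fingers":0.1},{"slide":[0,0,-60],"roll":0,"fingers":0.1},{"slide":[20,-5,-100],"roll":0.1,"fingers":0.1},{"slide":[60,-10,-112],"roll":0.22,"fingers":0.1},{"slide":[100,-20,-112],"roll":0.34,"fingers":0.1},{"slide":[140,-25,-112],"roll":0.46,"fingers":0.1},{"slide":[180,-32,-112],"roll":0.58,"fingers":0.1},{"slide":[220,-39,-112],"roll":0.7,"fingers":0.1},{"slide":[260,-46,-112],"roll":0.82,"fingers":0.1},{"slide":[300,-53,-112],"roll":0.94,"fingers":0.1},{"slide":[340,-60,-112],"roll":1.06,"fingers":0.1},{"slide":[380,-67,-112],"roll":1.18,"fingers":0.1}]'

```text
time_s: 4.6
position: [0.4431, 0.1755, 0.1191]
orientation: [-3.075, -0.643, -0.001]
contact_force: [0.5, -0.4, -3.2]
gripper_width: 0.028
gripper_force: 40.0
```

```bash
python3 - <<'E'
from h import *
print(tool([.42,.403,.12]));s=env.get_obs();Rm=R.from_rotvec(s['orientation']).as_matrix();print('yaw',np.degrees(np.arctan2(Rm[1,0],Rm[0,0])))
E
```

```text
[  70.01240019 -217.7058099    -0.91867157]
yaw 23.612643637827432
```

Call:
send_rows --commands '[{"slide":[8,-40,0],"roll":0.12,"fingers":0.1},{"slide":[17,-80,0],"roll":0.24,"fingers":0.1},{"slide":[26,-120,0],"roll":0.36,"fingers":0.1},{"slide":[34,-155,0],"roll":0.4,"fingers":0.1},{"slide":[39,-175,0],"roll":0.4,"fingers":0.1},{"slide":[39,-183,0],"roll":0.4,"fingers":0.1},{"slide":[39,-183,0],"roll":0.4,"fingers":0.1},{"slide":[39,-183,0],"roll":0.4,"fingers":0.1}]'

```text
time_s: 5.27
position: [0.4049, 0.3564, 0.1186]
orientation: [3.141, 0.029, -0.001]
contact_force: [-0.0, -0.4, -1.6]
gripper_width: 0.0276
gripper_force: 40.0
```

```bash
python3 - <<'E'
from h import *
np.set_printoptions(precision=4,suppress=True)
a=snap('wrist','w2')
for q in('slot_mouth','rack','shoulder','scraper'):
  for d in env.search_frame(q,'wrist')[:2]:print(q,d['score'],np.array(d['location']),px('wrist',d['location'])[0])
s=env.get_obs();Rm=R.from_rotvec(s['orientation']).as_matrix();print(s['time_s'],s['position'],'yaw',np.degrees(np.arctan2(Rm[1,0],Rm[0,0])),s['contact_force'])
E
```

```text
slot_mouth 0.57 [0.2725 0.3278 0.0422] [278.3851 319.9187]
rack 0.98 [0.2703 0.3241 0.0405] [281.7306 320.6507]
shoulder 0.82 [0.3636 0.1502 0.0293] [457.7635 236.8378]
shoulder 0.77 [0.4841 0.3606 0.1149] [247.5202 106.5037]
scraper 0.76 [0.4829 0.3551 0.117 ] [257.1178 108.7451]
scraper 0.59 [0.3625 0.1529 0.0233] [450.9401 235.2917]
5.5167 [0.4056 0.3559 0.1187] yaw 0.903257350725105 [-0.4191 -0.8087 -1.7578]
```

View pics/w2.png

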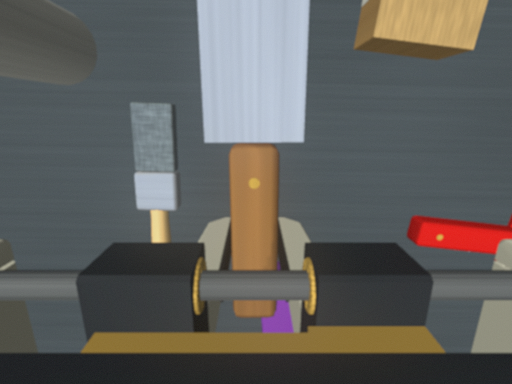

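The wrist view shows the scraper held straight (handle centred at column 254, blade at 204–305), but the blade hides the rack. I'll step aside and up to see the rack.

Call:
send_rows --commands '[{"slide":[30,22,-28],"roll":0.1,"fingers":0.1},{"slide":[60,44,-55],"roll":0.1,"fingers":0.1},{"slide":[90,64,-80],"roll":0.1,"fingers":0.1},{"slide":[95,66,-82],"roll":0.1,"fingers":0.1},{"slide":[95,66,-82],"roll":0.1,"fingers":0.1},{"slide":[95,66,-82],"roll":0.1,"fingers":0.1}]'

```text
time_s: 6.02
position: [0.5016, 0.2916, 0.2006]
orientation: [-3.139, 0.133, 0.0]
contact_force: [-0.4, 0.5, -3.4]
gripper_width: 0.0277
gripper_force: 40.0
```

```bash
python3 - <<'E'
from h import *
np.set_printoptions(precision=4,suppress=True)
a=snap('wrist','w3')
for q in('slot_mouth','rack'):
  for d in env.search_frame(q,'wrist')[:2]:print(q,d['score'],np.array(d['location']),px('wrist',d['location'])[0])
s=env.get_obs();Rm=R.from_rotvec(s['orientation']).as_matrix();print(s['time_s'],s['position'],'yaw',np.degrees(np.arctan2(Rm[1,0],Rm[0,0])),s['contact_force'])
i=env.camera_info('wrist');np.savez('w3.npz',K=i['K'],view=i['view'])
E
```

```text
slot_mouth 0.95 [0.2971 0.2981 0.0398] [261.7434 318.5606]
slot_mouth 0.74 [0.6417 0.3839 0.041 ] [157.6243  55.7894]
rack 0.9 [0.295  0.2965 0.0427] [263.1433 321.166 ]
rack 0.71 [0.6369 0.384  0.0405] [158.7295  60.5441]
6.1667 [0.5001 0.2926 0.1996] yaw -4.714565084000405 [-0.333  -0.1131 -2.8135]
```

View pics/w3.png

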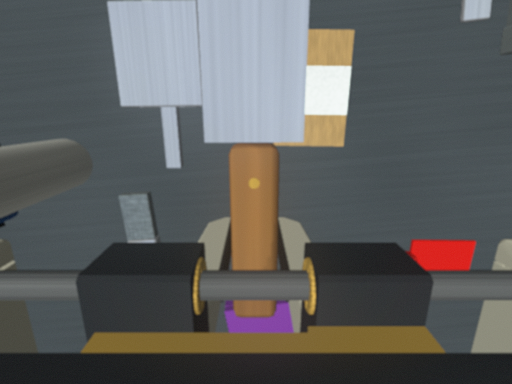

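The wrist view now shows the rack body at columns 110–200, with its front edge at row 106 and its tongue at (171,137). The rod box is behind the blade. I'll measure the tongue's axis and the front edge.

```bash
python3 - <<'E'
from h import *
np.set_printoptions(precision=4,suppress=True)
a=cv2.imread('pics/w3.png');g=cv2.cvtColor(a,cv2.COLOR_BGR2GRAY).astype(float)
def edges(r,lo,hi):
    x=g[r,lo:hi]; t=(x.min()+x.max())/2; k=np.where(x>t)[0]
    f=lambda i,j: i+(t-x[i])/(x[j]-x[i])
    return lo+f(k[0]-1,k[0]),lo+f(k[-1],k[-1]+1)
E=np.array([edges(r,150,192) for r in range(115,163,3)]);rows=np.arange(115,163,3)
L=ray('wrist',np.c_[E[:,0],rows],.015);Rr=ray('wrist',np.c_[E[:,1],rows],.015);M=(L+Rr)/2
p=np.polyfit(M[:,0],M[:,1],1);print('tongue w',(L-Rr)[:,1].round(4)[:4],'mid',M[0],M[-1],'ang',np.degrees(np.arctan(p[0])),'y at .59',np.polyval(p,.59))
# left top edge of rack
pts=[]
for r in range(8,100,6):
    x=g[r,90:150];t=(x[:10].mean()+x[-20:].mean())/2;k=np.where(x>t)[0][0];pts.append((90+k-1+(t-x[k-1])/(x[k]-x[k-1]),r))
Wl=ray('wrist',pts,.04);q=np.polyfit(Wl[:,0],Wl[:,1],1);print('left edge',Wl[0],Wl[-1],np.degrees(np.arctan(q[0])))
pts=[]
for c in list(range(124,158,4))+list(range(184,198,4)):
    x=g[85:125,c];t=(x[:10].mean()+x[-10:].mean())/2;k=np.where(x<t)[0][0];pts.append((c,85+k-1+(t-x[k-1])/(x[k]-x[k-1])))
for z in(.04,.0):
  F=ray('wrist',pts,z);f=np.polyfit(F[:,1],F[:,0],1);print('front',z,F[0],F[-1],np.degrees(np.arctan(f[0])))
print(px('wrist',[[.59,.388,.015]]))
# scraper in grip: handle/blade edges wrt tool
s=env.get_obs();Rm=R.from_rotvec(s['orientation'])
for r in(60,100,135,):
    x=g[r];
    l=[c for c in range(190,215) if abs(x[c+1]-x[c])>12];rr=[c for c in range(295,320) if abs(x[c+1]-x[c])>12]
    print(r,l,rr)
zz=s['position'][2]-.004
P=ray('wrist',[[204,140],[304,140],[199,20],[308,20],[254,143],[230,200],[279,200]],zz);print((Rm.inv().apply(P-s['position'])*1000).round(1))
E
```

```text
tongue w [0.0188 0.0185 0.0183 0.0185] mid [0.5803 0.3902 0.015 ] [0.525  0.3942 0.015 ] ang -4.098822311950363 y at .59 0.3895574124549687
left edge [0.6906 0.4282 0.04  ] [0.6026 0.4346 0.04  ] -4.174360379055434
front 0.04 [0.5938 0.4311 0.04  ] [0.5881 0.3504 0.04  ] 3.982870629707555
front 0.0 [0.596  0.4488 0.    ] [0.5897 0.3582 0.    ] 3.982870629707443
[[169.0794 106.5493]]
60 [198, 200] []
100 [] [303, 304, 305]
135 [202, 203, 204] []
[[ 59.  -30.3   3.9]
 [ 59.   30.4   3.9]
 [123.8 -30.    3.7]
 [123.8  29.5   3.8]
 [ 57.2   0.    3.9]
 [ 20.8 -15.4   3.9]
 [ 20.8  16.1   4. ]]
```

Call:
send_rows --commands '[{"slide":[-25,-34,20],"roll":-0.01,"fingers":0.1},{"slide":[-50,-68,50],"roll":-0.01,"fingers":0.1},{"slide":[-72,-96,85],"roll":-0.01,"fingers":0.1},{"slide":[-77,-102,100],"roll":-0.01,"fingers":0.1},{"slide":[-77,-102,100],"roll":-0.01,"fingers":0.1},{"slide":[-77,-102,100],"roll":-0.01,"fingers":0.1},{"slide":[-77,-102,100],"roll":-0.01,"fingers":0.1}]'

```text
time_s: 6.75
position: [0.4328, 0.4007, 0.1008]
orientation: [3.139, -0.113, 0.0]
contact_force: [0.2, 0.1, -2.4]
gripper_width: 0.0275
gripper_force: 40.0
```

```bash
cat > st.py <<'E'
from h import *
import sys
np.set_printoptions(precision=4,suppress=True)
s=env.get_obs();Rm=R.from_rotvec(s['orientation']).as_matrix();print(s['time_s'],s['position'],'yaw',np.degrees(np.arctan2(Rm[1,0],Rm[0,0])),s['contact_force'])
if len(sys.argv)>3: print('tool shift',tool([float(v) for v in sys.argv[1:4]]))
E
python3 st.py .432 .4004 .0275; python3 - <<'E'
from h import *
a=snap('wrist','w4')
for d in env.search_frame('wire_brush','wrist')[:2]:print(d['score'],d['location'],px('wrist',d['location']))
g=cv2.cvtColor(a,cv2.COLOR_BGR2GRAY)
print(ray('wrist',px('wrist',[d['location']]),.02))
h=a[:,:,:].astype(int); print([ (c,int(g[150,c])) for c in range(100,220,6)])
E
```

```text
6.75 [0.4328 0.4007 0.1008] yaw -4.115481230475318 [ 0.2188  0.104  -2.3952]
tool shift [-0.8231  0.3394 73.3338]
0.68 [0.4437, 0.4524, 0.0197] [[197.39859158 189.76714851]]
[[0.443778   0.45233071 0.02      ]]
[(100, 88), (106, 89), (112, 91), (118, 88), (124, 91), (130, 89), (136, 91), (142, 90), (148, 90), (154, 89), (160, 90), (166, 91), (172, 124), (178, 128), (184, 136), (190, 149), (196, 143), (202, 136), (208, 141), (214, 77)]
```

View pics/w4.png

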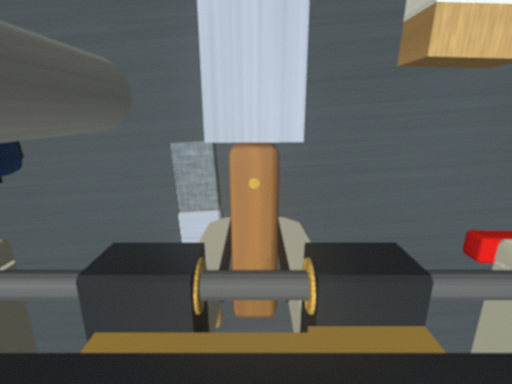

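The view shows the wire brush head at columns 172–220, close to the left finger's path. I'll work out the gap.

```bash
python3 - <<'E'
from h import *
np.set_printoptions(precision=4,suppress=True)
for z in(0,.02,.03): print(z,ray('wrist',[[212,150],[219,212],[172,145],[180,215]],z)[:,:2].tolist())
t=cv2.imread('pics/t1.png');g=cv2.cvtColor(t,cv2.COLOR_BGR2HSV)
for r in(204,212,218,224,235):print(r,[tuple(int(v) for v in g[r,c]) for c in range(138,154)][:16:1] if r==212 else '',)
print(px('top',[[.433,.433,.02],[.433,.433,0],[.48,.433,.02]]))
b=cv2.imread('pics/s1.png');cv2.imwrite('pics/crop3.png',np.hstack([cv2.resize(t[190:265,125:185],(480,600),interpolation=cv2.INTER_CUBIC),cv2.resize(b[140:180,205:226],(315,600),interpolation=cv2.INTER_CUBIC)]))
E
```

```text
0 [[0.47707832424933694, 0.43786243419289744], [0.41348348497683746, 0.4378715593374215], [0.4846558933349109, 0.4756201663140962], [0.41316423347794995, 0.478189323027482]]
0.02 [[0.47941562832013157, 0.43466225012171356], [0.42054895924509206, 0.4346706968269668], [0.48642981778670713, 0.46961275785518863], [0.42025344356250355, 0.47199090205334837]]
0.03 [[0.48058428035552886, 0.43306215808612164], [0.4240816963792194, 0.43307026557173944], [0.48731678001260526, 0.46660905362573485], [0.4237980486047803, 0.4688916915662816]]
204 
212 [(108, 23, 131), (111, 24, 139), (110, 19, 157), (111, 24, 180), (110, 24, 191), (108, 24, 194), (110, 24, 195), (108, 24, 194), (110, 20, 195), (109, 21, 197), (108, 22, 195), (109, 21, 194), (109, 22, 186), (108, 19, 157), (110, 19, 123), (109, 18, 114)]
218 
224 
235 
[[150.877  214.9132]
 [152.3732 215.6164]
 [151.4639 201.5295]]
```

The brush's near edge is at about y 0.434 and its top is at about z 0.02. Fingertips at z≈0.028 pass over it, so I descend to that height.

Call:
send_rows --commands '[{"slide":[-1,0,35],"roll":0,"fingers":0.1},{"slide":[-1,0,60],"roll":0,"fingers":0.1},{"slide":[-1,0,70],"roll":0,"fingers":0.1},{"slide":[-1,0,72],"roll":0,"fingers":0.1},{"slide":[-1,0,72],"roll":0,"fingers":0.1},{"slide":[-1,0,72],"roll":0,"fingers":0.1}]'

```text
time_s: 7.35
position: [0.4331, 0.401, 0.0303]
orientation: [-3.138, 0.115, -0.003]
contact_force: [-0.1, 0.9, -3.1]
gripper_width: 0.0276
gripper_force: 40.0
```

```bash
python3 st.py .534 .393 .028
```

```text
7.35 [0.4331 0.401  0.0303] yaw -4.194338373742962 [-0.0727  0.9389 -3.0607]
tool shift [101.2343   0.6434   2.4572]
```

Call:
send_rows --commands '[{"slide":[8,0,2],"roll":0,"fingers":0.1},{"slide":[16,0.5,2],"roll":0,"fingers":0.1},{"slide":[26,0.5,2],"roll":0,"fingers":0.1},{"slide":[36,0.5,2],"roll":0,"fingers":0.1},{"slide":[46,0.5,2],"roll":0,"fingers":0.1},{"slide":[46,0.5,2],"roll":0,"fingers":0.1}]'

```text
time_s: 7.85
position: [0.4803, 0.3965, 0.0269]
orientation: [-3.139, 0.116, -0.002]
contact_force: [0.3, 0.0, -3.0]
gripper_width: 0.0277
gripper_force: 40.0
```

Call:
send_rows --commands '[{"slide":[10,0,0],"roll":0,"fingers":0.1},{"slide":[22,0,0],"roll":0,"fingers":0.1},{"slide":[34,0,0],"roll":0,"fingers":0.1},{"slide":[44,0,0],"roll":0,"fingers":0.1},{"slide":[51,0,0],"roll":0,"fingers":0.1},{"slide":[53,0,1],"roll":0,"fingers":0.1},{"slide":[53,0,2],"roll":0,"fingers":0.1},{"slide":[53,0,4],"roll":0,"fingers":0.1},{"slide":[53,0,4],"roll":0,"fingers":0.1}]'

```text
time_s: 8.6
position: [0.5305, 0.3929, 0.0229]
orientation: [3.139, -0.114, 0.0]
contact_force: [-0.2, -2.2, 1.5]
gripper_width: 0.0276
gripper_force: 40.0
```

Call:
send_rows --commands '[{"slide":[2,0,0],"roll":0,"fingers":0.1},{"slide":[4,0,0],"roll":0,"fingers":0.1},{"slide":[4,0,0],"roll":0,"fingers":0.1},{"slide":[4,0,0],"roll":0,"fingers":0.45},{"slide":[4,0,0],"roll":0,"fingers":0.45},{"slide":[4,0,0],"roll":0,"fingers":0.45},{"slide":[4,0,0],"roll":0,"fingers":0.45}]'

```text
time_s: 9.18
position: [0.5349, 0.3925, 0.0225]
orientation: [-3.139, 0.115, -0.0]
contact_force: [-0.1, 0.0, -0.2]
gripper_width: 0.0412
gripper_force: 0.0
```

```bash
python3 st.py .534 .393 .12;  python3 - <<'E'
from h import *
np.set_printoptions(precision=4,suppress=True)
a=snap('wrist','w5')
for d in env.search_frame('shoulder','wrist')[:2]:print(d['score'],d['location'],px('wrist',d['location']))
E
```

```text
9.1833 [0.5349 0.3925 0.0225] yaw -4.179840433788185 [-0.092   0.0072 -0.2006]
tool shift [ -0.8997  -0.4203 -97.4513]
0.96 [0.5545, 0.3936, 0.0411] [[249.5803 214.0922]]
```

View pics/w5.png

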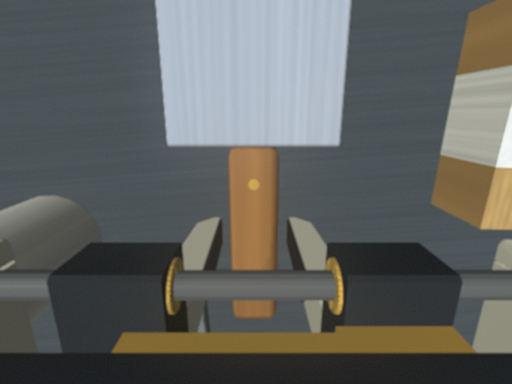

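The handle sits against the rack's front at row 146 and the blade is fully inside. The fingers are clear of the handle, with no contact force. I rise and go to the knob.

Call:
send_rows --commands '[{"slide":[0,0,-30],"roll":0,"fingers":0.45},{"slide":[0,0,-70],"roll":0,"fingers":0.45},{"slide":[0,0,-110],"roll":0,"fingers":0.45},{"slide":[0,0,-150],"roll":0,"fingers":0.45},{"slide":[0,0,-190],"roll":0,"fingers":0.45},{"slide":[0,10,-230],"roll":-0.1,"fingers":0.5},{"slide":[5,40,-260],"roll":-0.22,"fingers":0.5},{"slide":[12,80,-270],"roll":-0.34,"fingers":0.5},{"slide":[20,120,-270],"roll":-0.46,"fingers":0.5},{"slide":[30,160,-270],"roll":-0.58,"fingers":0.5},{"slide":[40,200,-270],"roll":-0.7,"fingers":0.5},{"slide":[50,240,-270],"roll":-0.82,"fingers":0.5}]'

```text
time_s: 10.28
position: [0.5663, 0.1528, 0.2929]
orientation: [2.927, 1.141, 0.001]
contact_force: [0.3, 0.2, -0.6]
gripper_width: 0.0464
gripper_force: 0.0
```

```bash
python3 st.py .605 -.16 .29
```

```text
10.2833 [0.5663 0.1528 0.2929] yaw 42.597429659251524 [ 0.2781  0.2016 -0.5702]
tool shift [-183.2301  256.5155    2.938 ]
```

Call:
send_rows --commands '[{"slide":[-23,32,3],"roll":-0.12,"fingers":0.5},{"slide":[-46,64,3],"roll":-0.24,"fingers":0.5},{"slide":[-69,96,3],"roll":-0.36,"fingers":0.5},{"slide":[-92,128,3],"roll":-0.48,"fingers":0.5},{"slide":[-115,160,3],"roll":-0.6,"fingers":0.5},{"slide":[-138,192,3],"roll":-0.72,"fingers":0.5},{"slide":[-160,224,3],"roll":-0.825,"fingers":0.5},{"slide":[-178,249,3],"roll":-0.825,"fingers":0.5},{"slide":[-183,256,3],"roll":-0.825,"fingers":0.5},{"slide":[-183,256,3],"roll":-0.825,"fingers":0.5},{"slide":[-183,256,3],"roll":-0.825,"fingers":0.5}]'

```text
time_s: 11.2
position: [0.6029, -0.1573, 0.2895]
orientation: [-2.231, -2.211, -0.0]
contact_force: [0.3, 0.0, -0.2]
gripper_width: 0.0467
gripper_force: 0.0
```

```bash
python3 st.py; python3 - <<'E'
from h import *
np.set_printoptions(precision=4,suppress=True)
a=snap('wrist','w6')
for q in('knob_center','bolt','keeper','shoulder'):
  for d in env.search_frame(q,'wrist')[:2]:print(q,d['score'],np.array(d['location']),px('wrist',d['location'])[0])
E
```

```text
11.2 [ 0.6029 -0.1573  0.2895] yaw 89.47128673392136 [ 0.3273  0.0456 -0.1858]
knob_center 0.82 [ 0.606  -0.1152  0.1822] [254.963  146.2777]
bolt 0.86 [ 0.6072 -0.1131  0.1768] [256.0929 143.5637]
keeper 0.6 [ 0.5979 -0.0379  0.1679] [245.9164  63.4396]
shoulder 0.92 [ 0.3392 -0.2482  0.0048] [100.2947 212.4916]
shoulder 0.59 [0.348  0.0358 0.0052] [76.166  28.3862]
```

View pics/w6.png

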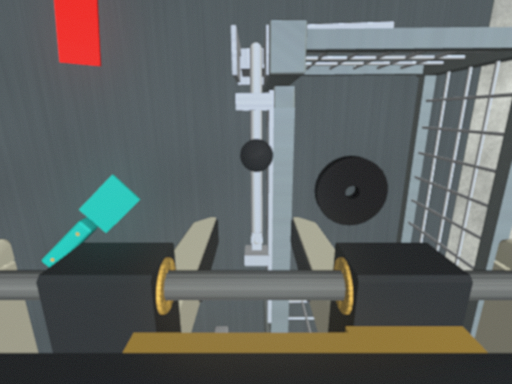

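The wrist view shows the ball knob at (256,155) on the rod at column 256. The keeper is at (245,50) and the gate's top bar runs vertically at columns 272–295. I compute the knob's position and the bolt's direction.

```bash
python3 - <<'E'
from h import *
np.set_printoptions(precision=4,suppress=True)
a=cv2.imread('pics/w6.png');g=cv2.cvtColor(a,cv2.COLOR_BGR2GRAY)
m=(g[130:185,230:285]<45).astype(np.uint8);n,l,st,ce=cv2.connectedComponentsWithStats(m);k=1+st[1:,4].argmax();c=ce[k]+[230,130];print(c,st[k])
b=st[k];cb=[230+b[0]+(b[2]-1)/2,130+b[1]+(b[3]-1)/2]
K=ray('wrist',[cb],.222)[0];print('knob',K,'tool',tool([K[0],K[1],.203]))
# gate bar left/right edges
for z in(.185,):
  pts=[]
  for r in(95,110,190,230):
    x=g[r,262:305].astype(int);print(r,x.tolist()[::2])
  print(ray('wrist',[[272,100],[272,230],[295,100],[295,230]],z))
print('rod',ray('wrist',[[256,100],[257,225]],.17))
E
```

```text
[243.2 157.4] [12 26  3  3  5]
knob [ 0.5958 -0.1197  0.222 ] tool [36.6252 -7.6257 86.8465]
95 [208, 208, 209, 209, 210, 204, 154, 156, 155, 156, 155, 156, 154, 157, 157, 158, 137, 94, 92, 93, 95, 94]
110 [165, 160, 153, 152, 202, 205, 170, 164, 164, 163, 163, 163, 165, 164, 164, 164, 142, 95, 92, 95, 93, 96]
190 [129, 96, 98, 146, 199, 188, 157, 157, 157, 154, 155, 154, 157, 155, 155, 127, 98, 96, 97, 96, 96, 97]
230 [139, 98, 98, 163, 203, 178, 155, 155, 156, 157, 155, 156, 155, 158, 127, 50, 54, 76, 144, 169, 167, 168]
[[ 0.6222 -0.0723  0.185 ]
 [ 0.6236 -0.2033  0.185 ]
 [ 0.6436 -0.0725  0.185 ]
 [ 0.6479 -0.2034  0.185 ]]
rod [[ 0.6074 -0.0716  0.17  ]
 [ 0.6079 -0.2038  0.17  ]]
```

```bash
python3 - <<'E'
from h import *
np.set_printoptions(precision=4,suppress=True)
a=cv2.imread('pics/w6.png');g=cv2.cvtColor(a,cv2.COLOR_BGR2GRAY)
print(g[155,234:282:2],g[134:180:2,252])
m=(g[130:185,225:285]<80).astype(np.uint8);m=cv2.morphologyEx(m,cv2.MORPH_OPEN,np.ones((9,9)));p=np.argwhere(m)[:,::-1].astype(np.float32)+[225,130];(c,r)=cv2.minEnclosingCircle(p.astype(np.float32));print(c,r)
K=ray('wrist',[c],.222)[0];print('knob',K,'tool',tool([K[0],K[1],.203]))
E
```

```text
[ 96  95  92  63  47  49  51  53  54  57  58  61  60  60  57  56  55  55
  51  90 153 159 162 159] [170 170 150  71  51  50  54  56  57  55  57  57  54  49  52  49  48  47
  73 149 163 160 159]
(255.9199981689453, 155.0) 16.686813354492188
knob [ 0.6067 -0.1181  0.222 ] tool [38.3282  3.3365 86.8486]
```

Call:
send_rows --commands '[{"slide":[20,3,20],"roll":0,"fingers":0.55},{"slide":[38,3,45],"roll":0,"fingers":0.55},{"slide":[38,3,70],"roll":0,"fingers":0.55},{"slide":[38,3,83],"roll":0,"fingers":0.55},{"slide":[38,3,87],"roll":0,"fingers":0.55},{"slide":[38,3,87],"roll":0,"fingers":0.45},{"slide":[38,3,87],"roll":0,"fingers":0.35},{"slide":[38,3,87],"roll":0,"fingers":0.25},{"slide":[38,3,87],"roll":0,"fingers":0.1},{"slide":[38,3,87],"roll":0,"fingers":0.1},{"slide":[38,3,87],"roll":0,"fingers":0.1}]' --force 30

```text
time_s: 12.37
position: [0.6066, -0.1198, 0.2036]
orientation: [2.23, 2.212, 0.001]
contact_force: [-2.9, 1.8, 6.2]
gripper_width: 0.0266
gripper_force: 30.0
```

```bash
python3 st.py
```

```text
12.3667 [ 0.6066 -0.1198  0.2036] yaw 89.52482482293496 [-2.9462  1.7675  6.2381]
```

The opening is 26.6 mm with an upward reaction, so the pads sit a little above the ball's equator. I regrip slightly lower.

Call:
send_rows --commands '[{"slide":[0,0,0],"roll":0,"fingers":0.45},{"slide":[0,0,0],"roll":0,"fingers":0.45},{"slide":[1,0,4],"roll":0,"fingers":0.45},{"slide":[1,0,7],"roll":0,"fingers":0.45},{"slide":[1,0,7],"roll":0,"fingers":0.45},{"slide":[1,0,7],"roll":0,"fingers":0.3},{"slide":[1,0,7],"roll":0,"fingers":0.1},{"slide":[1,0,7],"roll":0,"fingers":0.1},{"slide":[1,0,7],"roll":0,"fingers":0.1},{"slide":[1,0,7],"roll":0,"fingers":0.1}]' --force 40

```text
time_s: 13.2
position: [0.6062, -0.1187, 0.1956]
orientation: [-2.23, -2.212, 0.0]
contact_force: [-1.8, 1.1, 0.4]
gripper_width: 0.0264
gripper_force: 40.0
```

```bash
python3 st.py
```

```text
13.2 [ 0.6062 -0.1187  0.1956] yaw 89.53453505536328 [-1.8307  1.1249  0.3659]
```

Call:
send_rows --commands '[{"slide":[-1.5,0,-3],"roll":0,"fingers":0.1},{"slide":[-3.5,0,-6],"roll":0,"fingers":0.1},{"slide":[-5.5,0,-9],"roll":0,"fingers":0.1},{"slide":[-7,0,-12],"roll":0,"fingers":0.1},{"slide":[-9,0,-16],"roll":0,"fingers":0.1},{"slide":[-9,0,-16],"roll":0,"fingers":0.1},{"slide":[-9,0,-16],"roll":0,"fingers":0.1}]'

```text
time_s: 13.78
position: [0.6062, -0.1282, 0.2117]
orientation: [2.231, 2.212, -0.001]
contact_force: [-0.9, -1.0, -6.7]
gripper_width: 0.026
gripper_force: 40.0
```

```bash
python3 st.py
```

```text
13.7833 [ 0.6062 -0.1282  0.2117] yaw 89.50695856808579 [-0.9246 -1.0326 -6.7105]
```

The bolt is up, with about 6 N of load. Now I draw it back.

Call:
send_rows --commands '[{"slide":[-4,0,0],"roll":0,"fingers":0.1},{"slide":[-9,0,0],"roll":0,"fingers":0.1},{"slide":[-14,0,0],"roll":0,"fingers":0.1},{"slide":[-19,0,0],"roll":0,"fingers":0.1},{"slide":[-24,0,0],"roll":0,"fingers":0.1},{"slide":[-24,0,0],"roll":0,"fingers":0.1}]'

```text
time_s: 14.28
position: [0.606, -0.153, 0.2115]
orientation: [2.231, 2.211, -0.001]
contact_force: [-1.5, -1.8, -5.2]
gripper_width: 0.0265
gripper_force: 40.0
```

```bash
python3 st.py
```

```text
14.2833 [ 0.606  -0.153   0.2115] yaw 89.48867513359113 [-1.5472 -1.7916 -5.1743]
```

Call:
send_rows --commands '[{"slide":[-6,0,0],"roll":0,"fingers":0.1},{"slide":[-12,0,0],"roll":0,"fingers":0.1},{"slide":[-18,0,0],"roll":0,"fingers":0.1},{"slide":[-24,0,0],"roll":0,"fingers":0.1},{"slide":[-30,0,0],"roll":0,"fingers":0.1},{"slide":[-35,0,0],"roll":0,"fingers":0.1},{"slide":[-35,0,0],"roll":0,"fingers":0.1},{"slide":[-35,0,0],"roll":0,"fingers":0.1}]'

```text
time_s: 14.95
position: [0.6058, -0.1874, 0.2115]
orientation: [2.231, 2.211, -0.001]
contact_force: [-1.2, -1.5, -6.9]
gripper_width: 0.0259
gripper_force: 40.0
```

```bash
python3 - <<'E'
from h import *
np.set_printoptions(precision=4,suppress=True)
snap('wrist','w7');snap('top','t7')
for c in('wrist','top'):
 for q in('bolt','knob_center','keeper','gate_hinge','cage'):
  for d in env.search_frame(q,c)[:2]:print(c,q,d['score'],np.array(d['location']),px(c,d['location'])[0])
s=env.get_obs();print(s['position'],s['contact_force'],s['gripper_width'])
# rod front end: scan rows along rod column
g=cv2.cvtColor(cv2.imread('pics/w7.png'),cv2.COLOR_BGR2GRAY)
print(px('wrist',[[.607,-.04,.18],[.607,-.10,.18]]))
y=np.linspace(0,-.17,35);u=px('wrist',np.c_[np.full(35,.607),y,np.full(35,.18)])
print([(round(a*1000),int(g[int(v[1]),int(v[0])])) for a,v in zip(y,u) if 0<=v[1]<384])
E
```

```text
wrist bolt 0.68 [ 0.6076 -0.1678  0.1856] [254.0007 190.44  ]
wrist knob_center 0.88 [ 0.6047 -0.1712  0.1899] [249.9352 196.8329]
wrist keeper 0.8 [ 0.6082 -0.0434  0.1454] [253.4562  14.2534]
wrist gate_hinge 0.6 [ 0.7115 -0.1438  0.0967] [357.2097 142.7652]
wrist cage 0.61 [ 0.7119 -0.1363  0.1023] [360.3365 135.6405]
top knob_center 0.49 [ 0.6052 -0.0963  0.1835] [305.9239 154.3145]
top keeper 0.53 [ 0.6027 -0.0346  0.1587] [286.2803 157.0758]
top keeper 0.34 [ 0.8082 -0.2496  0.1744] [351.875   94.4474]
top gate_hinge 0.57 [ 0.81   -0.247   0.1733] [351.0046  94.0568]
top gate_hinge 0.43 [ 0.6057 -0.0971  0.1811] [306.1233 154.3514]
top cage 0.73 [ 0.8072 -0.2498  0.172 ] [351.8253  95.0162]
[ 0.6058 -0.1867  0.2116] [-1.3059 -1.9642 -6.8846] 0.026184807120696825
[[251.2364 -10.8599]
 [252.1932  91.6937]]
[(-50, 153), (-55, 80), (-60, 97), (-65, 221), (-70, 223), (-75, 221), (-80, 221), (-85, 221), (-90, 222), (-95, 221), (-100, 222), (-105, 221), (-110, 220), (-115, 220), (-120, 220), (-125, 218), (-130, 218), (-135, 218), (-140, 219), (-145, 220), (-150, 219), (-155, 218), (-160, 219), (-165, 220), (-170, 219)]
```

The rod's front end has come back to y≈-0.062, clear of the keeper, and I estimate the draw at about 0.063. I swing the gate about the hinge at roughly (0.633, -0.342), turning the tool along with it.

Call:
send_rows --commands '[{"slide":[-1.5,-8,0],"roll":-0.05,"fingers":0.1},{"slide":[-3.5,-15,0],"roll":-0.1,"fingers":0.1},{"slide":[-6,-23,0],"roll":-0.15,"fingers":0.1},{"slide":[-8.5,-30,0],"roll":-0.2,"fingers":0.1},{"slide":[-8.5,-30,0],"roll":-0.2,"fingers":0.1}]'

```text
time_s: 15.97
position: [0.5752, -0.195, 0.212]
orientation: [-1.997, -2.425, -0.001]
contact_force: [0.0, 1.7, -5.1]
gripper_width: 0.0264
gripper_force: 40.0
```

```bash
python3 st.py .535 -.219 .2115
```

```text
15.9667 [ 0.5752 -0.195   0.212 ] yaw 101.07700523475876 [ 0.0036  1.6969 -5.0624]
tool shift [-15.802  -44.0325   0.4971]
```

Call:
send_rows --commands '[{"slide":[-2,-8,0],"roll":-0.05,"fingers":0.1},{"slide":[-3.5,-15,0],"roll":-0.1,"fingers":0.1},{"slide":[-6,-23,0],"roll":-0.15,"fingers":0.1},{"slide":[-8.5,-30,0],"roll":-0.2,"fingers":0.1},{"slide":[-12,-37,0],"roll":-0.25,"fingers":0.1},{"slide":[-15,-44,0],"roll":-0.3,"fingers":0.1},{"slide":[-15,-44,0],"roll":-0.3,"fingers":0.1},{"slide":[-15,-44,0],"roll":-0.3,"fingers":0.1},{"slide":[-15,-44,0],"roll":-0.3,"fingers":0.1},{"slide":[-15,-44,0],"roll":-0.3,"fingers":0.1}]'

```text
time_s: 16.8
position: [0.5361, -0.2178, 0.2117]
orientation: [1.615, 2.694, 0.001]
contact_force: [0.8, 1.1, -5.5]
gripper_width: 0.0262
gripper_force: 40.0
```

```bash
python3 st.py; python3 - <<'E'
from h import *
np.set_printoptions(precision=4,suppress=True)
s=env.get_obs();print(s['gripper_width'],s['gripper_force'],np.abs(s['joint_velocities']).max())
a=snap('wrist','w8');t=snap('top','t8');snap('side','s8')
g=cv2.cvtColor(a,cv2.COLOR_BGR2GRAY)
# gate bar expected inward of knob: profile along tool y at two tool-x positions, z=.185
Rm=R.from_rotvec(s['orientation']).as_matrix();P=np.array(s['position'])
for tx in(.04,.08):
  o=[]
  for ty in np.arange(-.03,.07,.005):
    p=P+Rm[:,0]*tx+Rm[:,1]*ty;p[2]=.185;u=px('wrist',p)[0].astype(int);o.append((round(ty*1000),int(g[u[1],u[0]]) if 0<=u[1]<384 else None))
  print(tx,o)
for c in('wrist','top','side'):
 for q in('bolt','knob_center','shoulder','gate'):
  try:
   for d in env.search_frame(q,c)[:2]:print(c,q,round(d['score'],2),np.array(d['location']),px(c,d['location'])[0])
  except Exception as e:print(q,e)
# top image: gate bar angle; predicted free edge at .5 rad
for th in(0,.5):
  f=np.array([.633-.3*np.sin(th),-.342+.3*np.cos(th),.185]);u=px('top',f)[0];print(th,f,u)
th=.5
for k in(.9,.97,1.06): 
  f=[.633-.3*k*np.sin(th),-.342+.3*k*np.cos(th),.185];u=px('top',f)[0];print(k,u,[int(v) for v in cv2.cvtColor(t,cv2.COLOR_BGR2GRAY)[int(u[1])-6:int(u[1])+7,int(u[0])]])
E
```

```text
16.8 [ 0.5361 -0.2178  0.2117] yaw 118.10122930758007 [ 0.831   1.1496 -5.4726]
0.02622909340747127 39.998729825019836 0.010269336960806476
0.04 [(-30, 97), (-25, 96), (-20, 97), (-15, 103), (-10, 100), (-5, 101), (0, 113), (5, 207), (10, 209), (15, 130), (20, 210), (25, 168), (30, 168), (35, 170), (40, 168), (45, 98), (50, 96), (55, 99), (60, 96), (65, 97)]
0.08 [(-30, 99), (-25, 97), (-20, 99), (-15, 97), (-10, 101), (-5, 99), (0, 104), (5, 154), (10, 219), (15, 157), (20, 97), (25, 200), (30, 169), (35, 168), (40, 168), (45, 130), (50, 96), (55, 97), (60, 96), (65, 95)]
wrist bolt 0.82 [ 0.5273 -0.1987  0.1863] [254.4224 186.9047]
wrist knob_center 0.82 [ 0.5259 -0.2001  0.1917] [251.8225 189.6941]
wrist shoulder 0.64 [ 0.3333 -0.2555  0.0045] [102.8534 120.0674]
wrist gate 0.67 [ 0.5832 -0.1303  0.1744] [367.2879 137.4224]
wrist gate 0.59 [ 0.5255 -0.1562  0.1873] [282.0781 132.4775]
top knob_center 0.57 [0.6415 0.3788 0.0392] [167.4278 155.1376]
top shoulder 0.84 [0.5328 0.3881 0.0452] [163.1711 185.2793]
top shoulder 0.61 [ 0.2752 -0.3035  0.0217] [365.3562 260.7345]
top gate 0.87 [ 0.5053 -0.1134  0.1853] [311.8833 185.1281]
side bolt 0.74 [ 0.5367 -0.2191  0.1887] [288.2377 204.437 ]
side knob_center 0.5 [ 0.5321 -0.2214  0.1903] [287.0693 204.6195]
side shoulder 0.93 [ 0.3194 -0.2733 -0.002 ] [229.7443 262.6396]
side shoulder 0.71 [0.5333 0.3856 0.0338] [261.033 152.632]
side gate 0.7 [ 0.5675 -0.2421  0.1335] [297.8917 220.0406]
0 [ 0.633 -0.042  0.185] [288.7469 145.7732]
0.5 [ 0.4892 -0.0787  0.185 ] [300.8584 190.2434]
0.9 [309.2162 185.7007] [185, 203, 208, 206, 208, 215, 225, 234, 231, 226, 228, 237, 238]
0.97 [303.3683 188.8792] [151, 147, 133, 125, 116, 113, 111, 111, 110, 108, 106, 106, 110]
1.06 [295.8319 192.9755] [119, 120, 121, 119, 120, 121, 121, 120, 122, 122, 124, 124, 123]
```

The gate bar follows the tool's direction at about 0.5 rad, the grip force is 40 N and everything is at rest. The scraper still shows in the rack. Handing in.

```bash
python3 -c "
from station import env
print(env.sign_off())"
```

```text
the job is handed in; nothing more can be done
None
```

I handed the job in; no verdict came back. By my measurements, the scraper is home and released in the steel rack, the bolt is drawn clear of the keeper, and the gate is held open at about 0.5 rad with the knob gripped at 40 N.

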